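# Run a finger along the microtubes and click their lids shut

## Robot

A 6-joint arm with a two-finger parallel gripper is mounted at the origin on a cart in front of the work surface, level with it; the furniture and walls round the work are solid. World frame = base frame: x ahead of the robot, y to its left, z up, the work surface at z = 0. Lengths are in m, angles in rad, forces in N, time in s.
With the tool pointing down it reaches from about 0.35 to 0.975 m from the base axis. Payload 4.9 kg.
Tool frame: the origin (TCP) lies on the centre line of the jaws, within the pads' length; the fingertips stand 11 mm ahead of it and the grasp point (between the pads) lies 8 mm behind it (manip.finger_overhang is the distance from the TCP to the fingertips, in m); y points along the fingers, z is the direction in which the jaws open and shut, and the axes are right-handed (so a half turn about y gives the same grasp; the last joint's range is limited). The gripper opens to 85 mm and grips with 20 to 120 N. Pads are 22 mm wide; open, the fingers measure 114 mm over their backs; the gripper's body (76 mm by 85 mm) begins 54 mm behind the grasp point. The pads swing forward as they close: fully open they stand 13 mm farther back than shut.
Start: joints at [1.064, 0.053, 1.613, -0, 1.476, -0.119], TCP at [0.236, 0.579, 0.219] pointing down, gripper open.
Joint ranges: [-3.01, 3.01], [-1.01, 2.22], [0.06, 2.58], [-1.02, 4.17], [0.09, 2.62], [-3.14, 3.14]. Speed limits (rad/s): [2.57, 2.57, 3.14, 3.14, 3.14, 3.14].

## Interface

Orientations are given as a unit quaternion [w, x, y, z].
In Python, from plant import readout, cams, workorder, manip gives the robot as it stands.
- The arm moves only by the tool play_rows, never from a script. Its arguments are lists of equal length, an entry for each row: "slide": the shift along the tool's x, y, z in cm, a list of three; "yaw": the turn about the tool's y in degrees; "grip": the closure, from -1 (fully open) to 1 (shut), so that 0 is half open. In form: {"slide": [[x, y, z], ...], "yaw": [yaw, ...], "grip": [grip, ...]}. A call has 1 to 12 rows; each row shifts and turns the commanded pose from where the row before left it, along the tool's axes as they then stand; what a row does not reach is not made up. A row lasts 1/10 s, in which the tool goes at most 50 mm and 8.59 degrees, less where a joint would pass 70% of its speed; a pose out of reach is approached as far as the arm can. A call with a gripper value outside its range is refused whole. The fingers move at their own pace and stop on an object; the grip force is fixed at half the most. Time passes only in rows, so rows that do not move let the fingers close. It gives the time, the measured TCP pose, the force and the opening at its end, in the units of the state.
- readout.state(): the state, without advancing time (a new reading comes with each control period).
- cams.grab_frame(name): name is "side" or "top"; returns a dict with "image" (480x640x3 uint8, red, green, blue), "mtx" (3x3 intrinsics, pixels), "R" (3x3) and "t" (3): a world point X has camera coordinates R X + t. Camera axes: x right, y down, z forward; pixel columns grow to the right and rows downward; lengths in m; the calibration is good to about 2 mm. A picture is of the moment at which its call begins. There is no depth.
- workorder.job_done(): hands the job in, once; it reports no verdict.
The state is a dict: "time": time; "joint_pos": joint angles; "joint_vel": joint speeds; "joint_efforts": joint torques, N m; "tool_pos": TCP position; "tool_rot": TCP orientation; "contact_force": force on the tool from outside, world axes, zero at the start; "ft_torque": the same for the moment, N m; "gripper_width": opening from 0.0 (shut) to 1.0 (fully open).
Only numpy, scipy, OpenCV 4.12 (cv2) and the standard library are available. Lean on these libraries where they do the work, as an engineer would, in place of code of your own. Each camera call takes 0.05 s, during which the arm holds its last target.

## Task

The six green microtubes in the dark metal block still have their lids open. Run a fingertip along the row from the hinge side to fold the lids over, and press each one down gently until it clicks fully shut. Only touch them: pick nothing up, leave the block where it stands, and do not disturb the other things on the bench.

Things in the scene. Friction and masses are not known exactly. Their poses are not given: they have to be found in the camera images.
- block: loose dark grey anodised cooling block, 72 mm deep (its x) by 168 mm long (its y) by 45 mm high, 1.35 kg, on four rubber feet; origin at the centre of its underside, z up. Two rows of six bores run along its y: the row on its +x side (x = +15 mm) holds six green 1.5 ml microtubes 24 mm apart, the row at x = -19 mm is empty. Rims 6 mm above the block's top.
- mouth_1 (a point): centre of the mouth of the first tube, at the block's -y end of the row, level with its rim (51 mm above the bench). Tubes 2 to 5 lie evenly between it and mouth_6.
- mouth_6 (a point): centre of the mouth of the last tube, at the block's +y end of the row, level with its rim. Going from mouth_1 to mouth_6 every tube's hinge comes first: each lid hinges 8.5 mm before its tube's centre, at rim height, about a level axis square to the row, and stands up or leans back towards the mouth_1 end.
- lid_1 (a joint): hinge of the lid of tube 1, rad: 0 = shut flat on the tube, 1.57 = standing upright, 2.3 = leaning back as far as it goes, towards the mouth_1 end. All six lids are alike: a green disc 13 mm across and 2.6 mm thick with a small thumb tab, reaching 18 mm from the hinge; shut, its top is 53.6 mm above the bench. The hinge is a little stiff (0.003 N m): a lid stays where it is left.
- lid_2 (a joint): hinge of the lid of tube 2, rad: 0 = shut flat on the tube, 1.57 = standing upright, 2.3 = leaning back as far as it goes, towards the mouth_1 end. As with all six, over the last 0.25 rad a bead resists, then clicks: pressing down on the middle of the lid with about 5 N snaps it shut, and it stays shut.
- lid_3 (a joint): hinge of the lid of tube 3, rad: 0 = shut flat on the tube, 1.57 = standing upright, 2.3 = leaning back as far as it goes, towards the mouth_1 end. Lid as lid_1, snap as lid_2.
- lid_4 (a joint): hinge of the lid of tube 4, rad: 0 = shut flat on the tube, 1.57 = standing upright, 2.3 = leaning back as far as it goes, towards the mouth_1 end. Lid as lid_1, snap as lid_2.
- lid_5 (a joint): hinge of the lid of tube 5, rad: 0 = shut flat on the tube, 1.57 = standing upright, 2.3 = leaning back as far as it goes, towards the mouth_1 end. Lid as lid_1, snap as lid_2.
- lid_6 (a joint): hinge of the lid of tube 6, rad: 0 = shut flat on the tube, 1.57 = standing upright, 2.3 = leaning back as far as it goes, towards the mouth_1 end. Lid as lid_1, snap as lid_2.
- beaker: small clear glass beaker, 51 mm across, 64 mm high, loose bystander on the bench; origin at the centre of its underside.
- amber_bottle: small amber bottle with a white cap, 40 mm across, 75 mm high, loose bystander on the bench; origin at the centre of its underside.
- petri_dish: flat clear petri dish, 58 mm across, 15 mm high, loose bystander on the bench; origin at the centre of its underside.
- black_marker: white marker pen with a black cap, 135 mm long, lying, loose bystander on the bench; origin at the centre of its underside.

How it is judged:
At the end, for the whole second after the job is handed in: All six lids are clicked shut (hinges under 0.07 rad) and the block stands still and flat on the bench, less than 25 mm from where it stood (value of joint each of lid_1, lid_2, lid_3, lid_4, lid_5, lid_6 below 0.07 rad and distance of block from where it was at the start of the episode below 0.025 m and angle between block's own z axis and vertical below 0.04 rad and linear speed of block below 0.01 m/s); the robot touches nothing.
It fails at once if the block is shoved more than 25 mm from its place (distance of block from where it was at the start of the episode above 0.025 m).
It fails at once if the block is lifted or tipped (height (world z) of block above 0.008 m or angle between block's own z axis and vertical above 0.1 rad).
It fails at once if the lids, tubes or block are hammered or rammed (over 50 N) (contact force between any of the fingers, the arm and block above 50 N).
It fails at once if a bystander is moved more than 20 mm or lifted (distance of any of beaker, amber_bottle, petri_dish, black_marker from where it was at the start of the episode above 0.02 m).
It also fails if it takes over 48 s, if anything falls off the work surface, if the arm or the gripper's body presses on something with over 40 N, if the wrist force passes 120 N, or if a joint passes its speed limit or range.

## Working session

There is one attempt and no reset: what is moved stays moved. The work goes in short steps, Python scripts to look and compute and a tool call to move; the robot and the scene stay as the last step left them, time stands still between calls to the robot, and variables do not carry over. Pictures are saved under pics/ and viewed, and the job is handed in when it is done.

Besides the shell and the picture viewer there is one more tool, called as a command line: name --pt "numbers of a row" for each row, then --argument value for the rest. play_rows: Moves the arm, as the interface text tells. Its arguments: {"type":"object","properties":{"slide":{"type":"array","items":{"type":"array","items":{"type":"number"}}},"yaw":{"type":"array","items":{"type":"number"}},"grip":{"type":"array","items":{"type":"number"}}},"required":["slide","yaw","grip"]}

```bash
ls; mkdir -p pics
python3 - <<'E'
from plant import readout,cams,workorder,manip
import cv2
print(readout.state()); print(manip.finger_overhang, dir(manip))
for n in("side","top"):
    f=cams.grab_frame(n); cv2.imwrite(f"pics/{n}0.png",f["image"][:,:,::-1]); print(n,f["mtx"],f["R"],f["t"])
E
```

```text
pics
{'time': 0.0, 'joint_pos': array([ 1.06402168e+00,  5.33359116e-02,  1.61430871e+00,  6.87004457e-07,
        1.47597168e+00, -1.19011548e-01]), 'joint_vel': array([ 1.19664847e-03, -9.36923117e-04,  6.31359650e-05, -1.47266663e-04,
       -1.01767510e-03,  1.51294488e-03]), 'joint_efforts': array([-7.83140313e-04, -3.93672788e+01, -3.70178854e+01, -1.84698906e-04,
        6.74491923e-03, -2.90271794e-05]), 'tool_pos': array([0.2360141 , 0.57802634, 0.21746723]), 'tool_rot': array([-0.69317726,  0.69453856, -0.13645808,  0.13601716]), 'contact_force': array([ 0.82767565, -0.62311982,  0.14047821]), 'ft_torque': array([-0.00826162,  0.00111464, -0.02653056]), 'gripper_width': 1.0001385433862884}
0.011 ['IKError', '__class__', '__delattr__', '__dict__', '__dir__', '__doc__', '__eq__', '__format__', '__ge__', '__getattribute__', '__getstate__', '__gt__', '__hash__', '__init__', '__init_subclass__', '__le__', '__lt__', '__module__', '__ne__', '__new__', '__reduce__', '__reduce_ex__', '__repr__', '__setattr__', '__sizeof__', '__str__', '__subclasshook__', '__weakref__', 'finger_overhang']
side [[547.9061869    0.         311.71139064]
 [  0.         547.9061869  242.51164638]
 [  0.           0.           1.        ]] [[ 9.99594289e-01 -2.62082581e-02  1.11527952e-02]
 [ 2.90350342e-04 -3.82168903e-01 -9.24092444e-01]
 [ 2.84811048e-02  9.23720768e-01 -3.82006243e-01]] [-0.5258565   0.06760425  1.11571936]
top [[584.50153316   0.         310.67159048]
 [  0.         584.50153316 238.40784895]
 [  0.           0.           1.        ]] [[ 0.00597723 -0.99977364 -0.02041915]
 [-0.98543928 -0.00241928 -0.17001052]
 [ 0.16992264  0.02113802 -0.98523067]] [0.01262526 0.53740933 1.24897059]
```

View pics/side0.png

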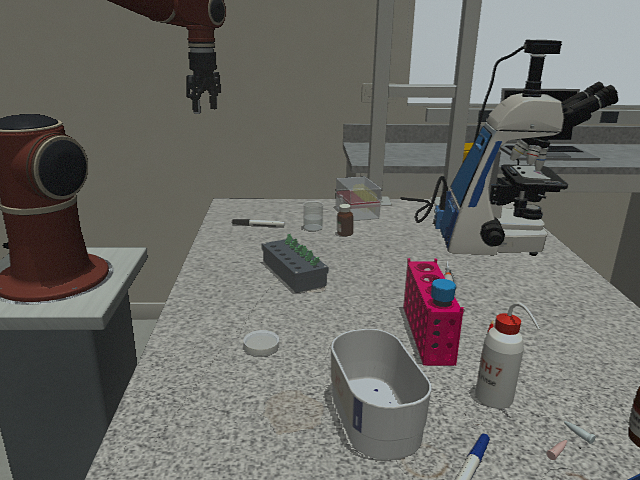

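View pics/top0.png

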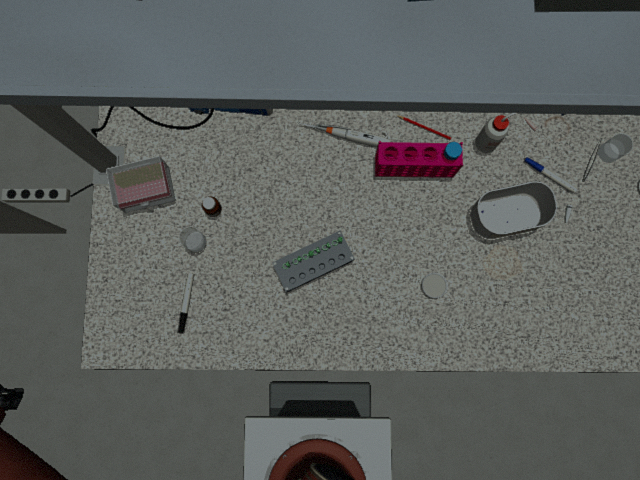

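The side view shows the block at about (295,264). The top view shows it at about (313,262), with the green row on the far (+x) side running from (340,240) to (288,266). I'll zoom in to measure it.

Run:
```python
import cv2
a=cv2.imread("pics/top0.png")[222:302,262:366]; b=cv2.imread("pics/side0.png")[225:297,252:336]
cv2.imwrite("pics/topz.png",cv2.resize(a,None,fx=7,fy=7,interpolation=cv2.INTER_CUBIC))
cv2.imwrite("pics/sidez.png",cv2.resize(b,None,fx=8,fy=8,interpolation=cv2.INTER_CUBIC))
```

```text
(no output)
```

View pics/topz.png

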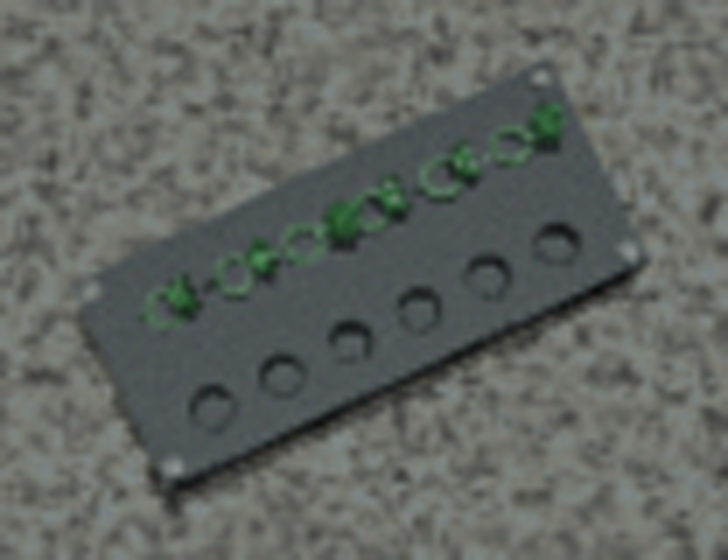

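View pics/sidez.png

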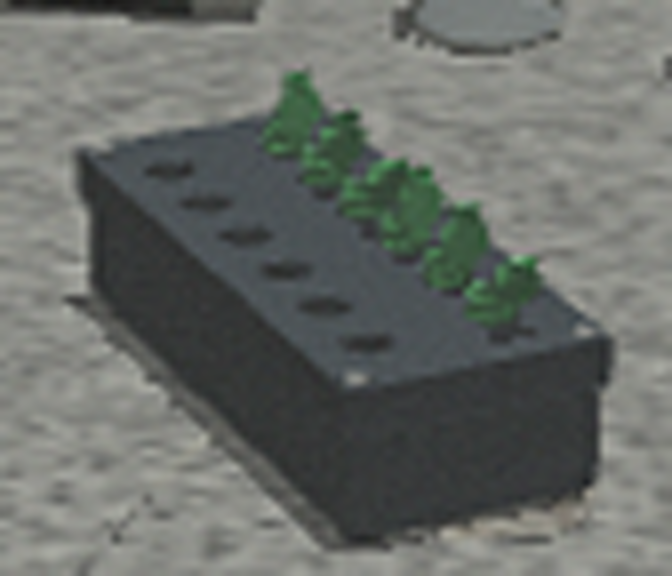

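```bash
cat > h.py <<'E'
import numpy as np, cv2
def ray(f,u,v,z):
    K,R,t=f["mtx"],f["R"],f["t"]
    d=R.T@np.linalg.inv(K)@np.array([u,v,1.]); c=-R.T@t
    return c+d*(z-c[2])/d[2]
def proj(f,X):
    p=f["mtx"]@(f["R"]@np.asarray(X,float)+f["t"]); return p[:2]/p[2]
def rt(b):  # block pose from 2D fit
    pass
def fit(L,P): # rigid 2D L->P
    L=np.array(L,float);P=np.array(P)[:,:2]
    lc,pc=L.mean(0),P.mean(0);A=L-lc;B=P-pc
    th=np.arctan2((A[:,0]*B[:,1]-A[:,1]*B[:,0]).sum(),(A*B).sum())
    Rm=np.array([[np.cos(th),-np.sin(th)],[np.sin(th),np.cos(th)]])
    o=pc-Rm@lc
    return th,o,P-(L@Rm.T+o)
E
python3 - <<'E'
from h import *
from plant import cams,readout
T=cams.grab_frame("top");S=cams.grab_frame("side")
f=lambda L,k,x0,y0:[((u+.5)/k-.5+x0,(v+.5)/k-.5+y0) for u,v in L]
ys=[-60,-36,-12,12,36,60]
tb=f([(557,243),(488,277),(420,309),(350,341),(282,374),(213,408)],7,262,222)
tm=f([(511,145),(439,178),(374,212),(303,244),(236,276),(168,308)],7,262,222)
sb=f([(366,344),(326,306),(286,271),(246,236),(207,203),(170,170)],8,252,225)
ts=f([(541,77),(630,252),(173,467),(92,292)],7,262,222)
for nm,fr,px,x,z in(("topbore",T,tb,-19,.045),("topmouth",T,tm,15,.051),("sidebore",S,sb,-19,.045)):
    P=[ray(fr,u,v,z) for u,v in px]; th,o,r=fit([(x/1e3,y/1e3) for y in ys],P); print(nm,np.degrees(th),o,(r*1e3).round(1).tolist())
L=[(x/1e3,y/1e3) for x in(-19,15) for y in ys]
P=[ray(T,u,v,.045) for u,v in tb]+[ray(T,u,v,.051) for u,v in tm]
th,o,r=fit(L,P);print("both",np.degrees(th),o,(r*1e3).round(1).tolist())
P=[ray(T,u,v,.045) for u,v in ts];print("screws",np.array(P).round(4), np.mean(P,0),[np.linalg.norm(P[i]-P[(i+1)%4]) for i in range(4)])
# block outline by mask
img=T["image"].astype(int); roi=img[222:302,262:366]
sat=(roi[...,2]-roi[...,0]); 
m=((sat>4)&(roi.sum(2)<300)).astype(np.uint8); m=cv2.morphologyEx(m,cv2.MORPH_OPEN,np.ones((3,3)));m=cv2.morphologyEx(m,cv2.MORPH_CLOSE,np.ones((5,5)))
c=max(cv2.findContours(m,0,2)[0],key=cv2.contourArea);b=cv2.boxPoints(cv2.minAreaRect(c))+[262,222]
P=np.array([ray(T,u,v,.045) for u,v in b]);print(b,P.round(4),P.mean(0),[np.linalg.norm(P[i]-P[(i+1)%4]) for i in range(4)])
print(readout.state()['time'])
E
```

```text
topbore 25.831064427639827 [0.48860222 0.00977069] [[0.1, 0.0], [-0.3, 0.1], [-0.1, -0.1], [0.2, 0.2], [0.2, -0.1], [-0.1, -0.2]]
topmouth 25.90006911180925 [0.48822956 0.00960291] [[0.0, -0.1], [-0.0, 0.9], [-0.4, -0.3], [-0.2, 0.4], [0.1, -0.3], [0.5, -0.7]]
sidebore 25.571836083369508 [0.48786869 0.0041319 ] [[-0.4, -0.0], [0.1, 0.4], [0.3, -0.2], [0.2, 0.0], [-0.1, -0.3], [-0.2, 0.1]]
both 25.867770563429204 [0.48841139 0.00969608] [[0.2, 0.1], [-0.1, 0.2], [0.1, -0.0], [0.4, 0.3], [0.4, -0.0], [0.1, -0.1], [-0.1, -0.2], [-0.2, 0.9], [-0.6, -0.3], [-0.3, 0.3], [-0.1, -0.4], [0.2, -0.8]]
screws [[ 0.5508 -0.0476  0.045 ]
 [ 0.4949 -0.0754  0.045 ]
 [ 0.4267  0.0676  0.045 ]
 [ 0.4817  0.0939  0.045 ]] [0.48855084 0.00962531 0.045     ] [np.float64(0.06245482986274488), np.float64(0.15848044598204672), np.float64(0.06094769061966855), np.float64(0.15743327342888683)]
[[271.66728973 262.30129623]
 [340.25693512 229.63955879]
 [354.34196472 259.21812057]
 [285.75231934 291.87985992]] [[ 0.4839  0.1006  0.045 ]
 [ 0.5575 -0.0507  0.045 ]
 [ 0.4913 -0.0815  0.045 ]
 [ 0.4188  0.0687  0.045 ]] [0.48787442 0.0092852  0.045     ] [np.float64(0.16827572560317167), np.float64(0.07298240279612878), np.float64(0.1667370248701926), np.float64(0.07245395889755174)]
0.2
```

```bash
cat >> h.py <<'E'
from scipy.spatial.transform import Rotation as Ro
TH=np.radians(25.85); O=np.array([.4885,.0090])
RB=np.array([[np.cos(TH),-np.sin(TH)],[np.sin(TH),np.cos(TH)]])
def blk(x,y,z): return np.r_[O+RB@[x,y],z]
def mouth(i): return blk(.015,-.060+.024*(i-1),.051)
def Rt(s): 
    q=s["tool_rot"]; return Ro.from_quat([q[1],q[2],q[3],q[0]]).as_matrix()
def to(s,X): return (Rt(s).T@(np.asarray(X)-s["tool_pos"])*100).round(2)
def bl(s): # tool pos in block coords mm
    return np.r_[RB.T@(s["tool_pos"][:2]-O),s["tool_pos"][2]]*1000
E
python3 - <<'E'
from h import *
from plant import readout
s=readout.state();R=Rt(s);print(R.round(3))
for i in range(1,7):print(i,mouth(i).round(4))
rowdir=np.r_[RB@[0,1],0]
for nm,a in(("x->row",rowdir),("x->-row",-rowdir)):
    l=R.T@a  # rotate about y by phi: new x = (cos,0,-sin)
    print(nm,np.degrees(np.arctan2(-l[2],l[0])))
print("start pt", blk(.015,-.100,.15))
E
```

```text
[[ 0.926 -0.001  0.378]
 [-0.378 -0.001  0.926]
 [-0.    -1.    -0.001]]
1 [ 0.5282 -0.0385  0.051 ]
2 [ 0.5177 -0.0169  0.051 ]
3 [0.5072 0.0047 0.051 ]
4 [0.4968 0.0263 0.051 ]
5 [0.4863 0.0479 0.051 ]
6 [0.4758 0.0695 0.051 ]
x->row -138.06638918300993
x->-row 41.93361081699006
start pt [ 0.54560074 -0.07445361  0.15      ]
```

play_rows --pt "0 0 0" --pt "0 0 0" --pt "0 0 0" --pt "0 0 0" --pt "0 0 0" --yaw '[8.4, 8.4, 8.4, 8.4, 8.3]' --grip '[1, 1, 1, 1, 1]'

```text
time: 0.7
tool_pos: [0.2362, 0.5784, 0.2183]
tool_rot: [-0.598, 0.598, -0.377, 0.377]
contact_force: [0.3, -0.4, -0.3]
gripper_width: 0.146
```

Run:
```python
from h import *
from plant import readout
s=readout.state();print(Rt(s).round(3),s['joint_pos'].round(2),s['gripper_width'],s['tool_pos'])
print(to(s,blk(.015,-.100,.15)))
```

```text
[[ 0.431 -0.     0.902]
 [-0.902 -0.001  0.431]
 [ 0.    -1.    -0.001]] [ 1.06  0.05  1.61 -0.    1.48  0.62] 0.14592793015263067 [0.23622498 0.57840783 0.21833857]
[72.24  6.86 -0.23]
```

play_rows --pt "2 0 0" --pt "4 0 0" --pt "4 0 0" --pt "4 0 0" --pt "4 0 0" --pt "4 0 0" --pt "4 0 0" --pt "4 0 0" --pt "4 0 0" --pt "4 0 0" --pt "4 0 0" --pt "4 0 0" --yaw '[0, 0, 0, 0, 0, 0, 0, 0, 0, 0, 0, 0]' --grip '[1, 1, 1, 1, 1, 1, 1, 1, 1, 1, 1, 1]'

```text
time: 1.9
tool_pos: [0.4375, 0.1632, 0.2187]
tool_rot: [0.599, -0.599, 0.375, -0.375]
contact_force: [0.5, 0.8, -0.1]
gripper_width: 0.001
```

play_rows --pt "4 0 0" --pt "4 0 0" --pt "4 0 0" --pt "4 0 0" --pt "4 0 0" --pt "4 0 0" --pt "2 0 0" --pt "0 0 0" --yaw '[0, 0, 0, 0, 0, 0, 0, 0]' --grip '[1, 1, 1, 1, 1, 1, 1, 1]'

```text
time: 2.7
tool_pos: [0.551, -0.071, 0.2183]
tool_rot: [-0.599, 0.599, -0.376, 0.376]
contact_force: [-1.0, 0.2, -0.5]
gripper_width: 0.001
```

Run:
```python
from h import *
from plant import readout
s=readout.state();print(Rt(s).round(3),s['joint_pos'].round(2),s['gripper_width'],s['tool_pos'],s['contact_force'])
print(to(s,blk(.015,-.095,.10)),bl(s))
```

```text
[[ 0.434 -0.001  0.901]
 [-0.901  0.     0.434]
 [-0.    -1.    -0.001]] [-0.26 -0.11  1.77 -0.    1.48 -0.71] 0.0008092630435660097 [ 0.55102634 -0.07099277  0.21831274] [-1.00412483  0.21007953 -0.49223102]
[-0.42 11.83 -0.63] [ 21.39168744 -99.25110863 218.31273509]
```

play_rows --pt "0 2 -0.6" --pt "0 4 0" --pt "0 4 0" --pt "0 1.8 0" --pt "0 0 0" --yaw '[0, 0, 0, 0, 0]' --grip '[1, 1, 1, 1, 1]'

```text
time: 3.2
tool_pos: [0.5418, -0.0696, 0.0966]
tool_rot: [-0.599, 0.6, -0.378, 0.372]
contact_force: [-0.4, 0.9, 0.8]
gripper_width: -0.002
```

Run:
```python
from h import *
from plant import readout,cams
s=readout.state();print(bl(s),s['contact_force'])
for n,k,(x,y,X,Y) in(("side",6,(250,205,360,300)),("top",6,(262,212,376,302))):
    f=cams.grab_frame(n); im=np.ascontiguousarray(f["image"][:,:,::-1])[y:Y,x:X]
    cv2.imwrite(f"pics/{n}1.png",cv2.resize(im,None,fx=k,fy=k,interpolation=cv2.INTER_CUBIC))
    print(n,(proj(f,s["tool_pos"])-[x,y])*k,(proj(f,s["tool_pos"]-[0,0,.011])-[x,y])*k)
```

```text
[ 13.74238904 -93.96474803  96.6185449 ] [-0.40971653  0.91635043  0.75843719]
side [429.83299836 241.23554147] [429.20100059 273.48224571]
top [527.2036046 122.3830225] [525.80066233 127.91940533]
```

View pics/side1.png

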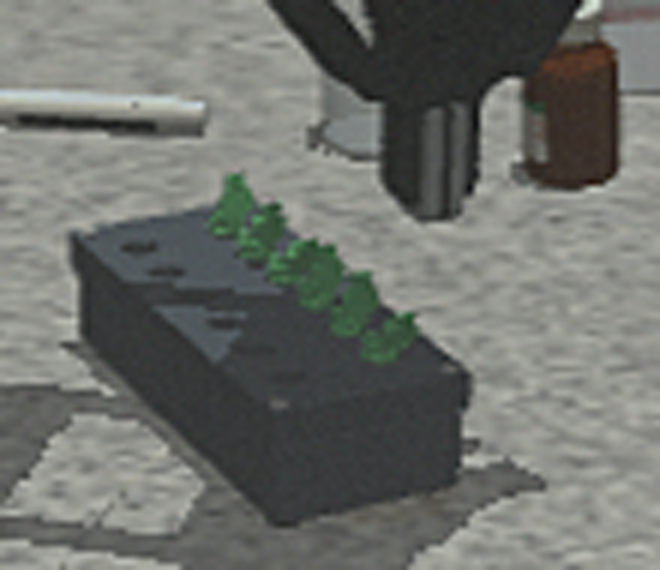

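View pics/top1.png

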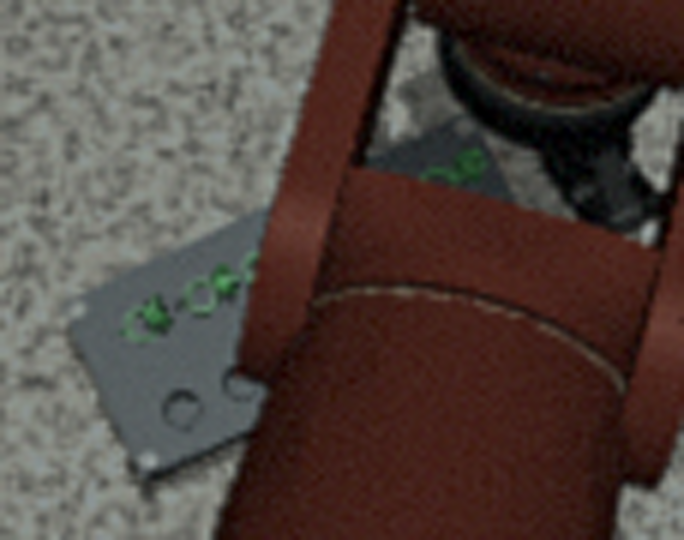

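Run:
```python
from h import *
from plant import readout,cams
s=readout.state();print(bl(s),s['tool_pos'],s['joint_vel'].round(3),s['contact_force'],s['time'])
for n,k,(x,y,X,Y) in(("side",4,(230,130,380,280)),("top",4,(230,150,400,300))):
    f=cams.grab_frame(n); im=np.ascontiguousarray(f["image"][:,:,::-1])[y:Y,x:X]
    im=cv2.resize(im,None,fx=k,fy=k,interpolation=cv2.INTER_CUBIC)
    for p in [s["tool_pos"],s["tool_pos"]-[0,0,.011],mouth(1),mouth(6)]:
        u=(proj(f,p)-[x,y])*k; cv2.circle(im,tuple(int(a) for a in u),3,(0,0,255),1)
    cv2.imwrite(f"pics/{n}2.png",im); print(n,-f["R"].T@f["t"])
```

```text
[ 16.23774456 -96.54632479 101.26968976] [ 0.54520877 -0.07080584  0.10126969] [-0.005 -0.019 -0.039 -0.004 -0.003 -0.001] [-0.32169778  0.67676246  0.13860269] 3.3
side [ 0.49384661 -1.01855869  0.49454911]
top [ 0.31728042 -0.01247822  1.32214718]
```

View pics/side2.png

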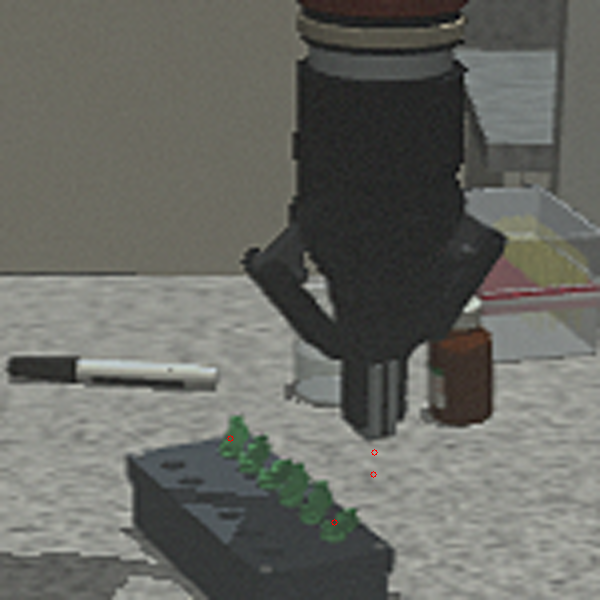

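View pics/top2.png

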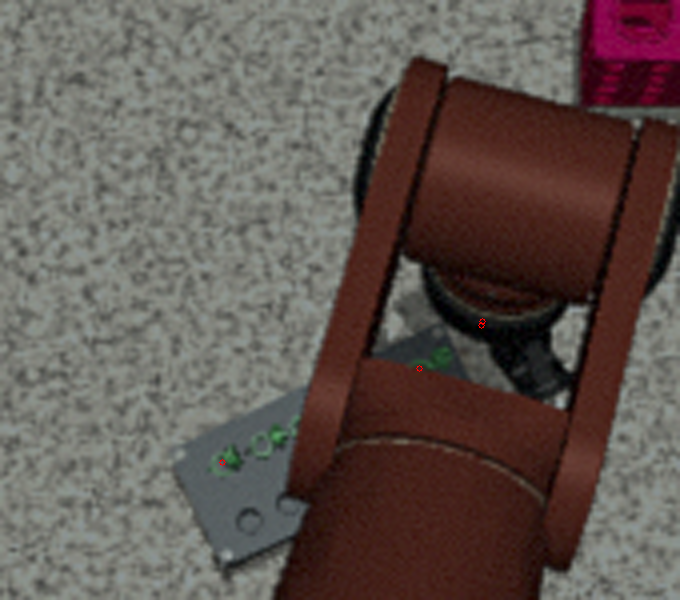

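Run:
```python
from h import *
from plant import readout,cams
f=cams.grab_frame("side")
p=np.array([0.2360141 , 0.57802634, 0.21746723])
a=cv2.imread("pics/side0.png")[60:130,160:240].copy();a=cv2.resize(a,None,fx=7,fy=7,interpolation=cv2.INTER_CUBIC)
for q in(p,p-[0,0,.011],p+[0,0,.002]):
    u=(proj(f,q)-[160,60])*7;cv2.circle(a,tuple(int(v) for v in u),3,(0,0,255),1)
cv2.imwrite("pics/s0z.png",a)
```

```text
(no output)
```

View pics/s0z.png

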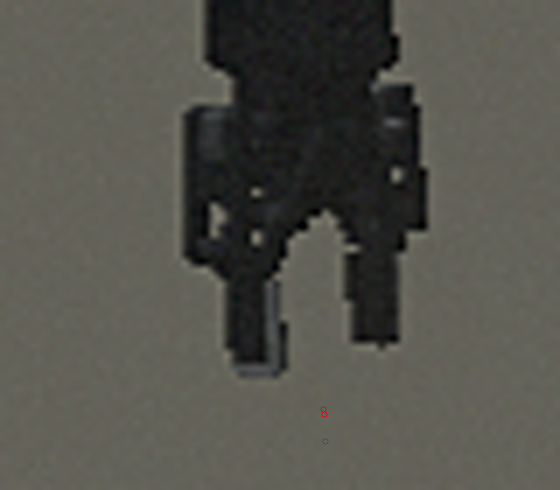

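play_rows --pt "-1.5 0 -2" --pt "-2.2 0 -2.2" --pt "0 1.5 0" --pt "0 1.5 0" --pt "0 0.5 0" --pt "0 0 0" --pt "0 0 0" --yaw '[0, 0, 0, 0, 0, 0, 0]' --grip '[1, 1, 1, 1, 1, 1, 1]'

```text
time: 4.15
tool_pos: [0.4919, -0.0571, 0.0657]
tool_rot: [-0.599, 0.599, -0.375, 0.375]
contact_force: [0.6, -0.5, 0.5]
gripper_width: -0.003
```

```bash
cat > snap.py <<'E'
import sys
from h import *
from plant import readout,cams
s=readout.state();print("blk",bl(s).round(1),s['joint_vel'].round(3),s['contact_force'].round(1),s['time'])
def snap(tag,box=(240,190,380,300),k=5,name="side"):
    x,y,X,Y=box
    f=cams.grab_frame(name); im=np.ascontiguousarray(f["image"][:,:,::-1])[y:Y,x:X]
    im=cv2.resize(im,None,fx=k,fy=k,interpolation=cv2.INTER_CUBIC)
    for p in [s["tool_pos"],s["tool_pos"]-[0,0,.011]]:
        u=(proj(f,p)-[x,y])*k; cv2.circle(im,tuple(int(a) for a in u),3,(0,0,255),1)
    cv2.imwrite(f"pics/{name}_{tag}.png",im)
if len(sys.argv)>1: snap(sys.argv[1])
E
python3 snap.py a
```

```text
blk [-25.8 -61.   65.7] [ 0.001 -0.01  -0.007 -0.     0.001  0.001] [ 0.6 -0.5  0.5] 4.15
```

View pics/side_a.png

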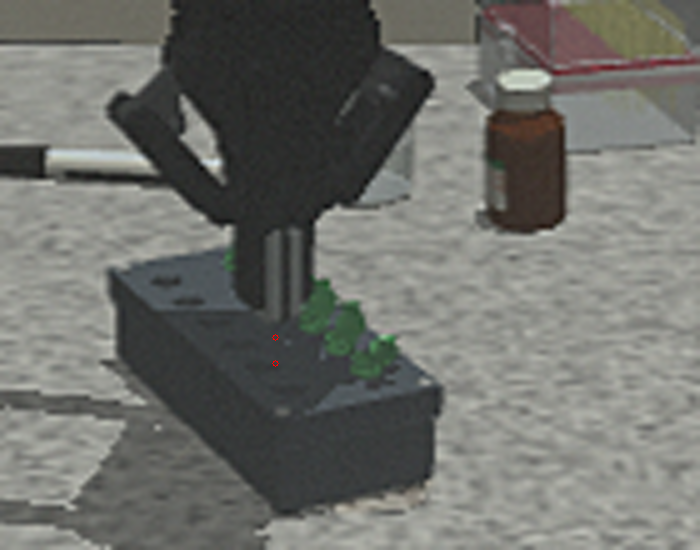

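play_rows --pt "0 0.3 0" --pt "0 0.2 0" --pt "0 0.1 0" --pt "0 0 0" --yaw '[0, 0, 0, 0]' --grip '[1, 1, 1, 1]'

```text
time: 4.6
tool_pos: [0.4911, -0.0568, 0.0595]
tool_rot: [-0.599, 0.599, -0.375, 0.375]
contact_force: [0.7, 0.4, 0.5]
gripper_width: 0.0
```

play_rows --pt "0 0.1 0" --pt "0 0.1 0" --pt "0 0 0" --yaw '[0, 0, 0]' --grip '[1, 1, 1]'

```text
time: 4.9
tool_pos: [0.4912, -0.0569, 0.0576]
tool_rot: [-0.599, 0.599, -0.375, 0.375]
contact_force: [-0.5, -0.7, 0.1]
gripper_width: -0.001
```

play_rows --pt "0 0.1 0" --pt "0 0.1 0" --pt "0 0 0" --yaw '[0, 0, 0]' --grip '[1, 1, 1]'

```text
time: 5.2
tool_pos: [0.4912, -0.0568, 0.0555]
tool_rot: [-0.599, 0.599, -0.375, 0.375]
contact_force: [-0.5, 0.1, -0.0]
gripper_width: -0.003
```

play_rows --pt "0 0.1 0" --pt "0 0.1 0" --pt "0 0 0" --yaw '[0, 0, 0]' --grip '[1, 1, 1]'

```text
time: 5.5
tool_pos: [0.4911, -0.0568, 0.0535]
tool_rot: [-0.599, 0.599, -0.375, 0.375]
contact_force: [0.3, 0.0, -0.3]
gripper_width: -0.0
```

play_rows --pt "0 0.1 0" --pt "0 0.1 0" --pt "0 0 0" --yaw '[0, 0, 0]' --grip '[1, 1, 1]'

```text
time: 5.8
tool_pos: [0.4911, -0.0568, 0.0515]
tool_rot: [-0.599, 0.599, -0.375, 0.375]
contact_force: [-0.3, -0.0, 0.4]
gripper_width: 0.0
```

```bash
python3 snap.py b
```

```text
blk [-26.3 -60.4  51.5] [ 0.    -0.003 -0.003 -0.     0.004  0.   ] [-0.3 -0.   0.4] 5.8
```

View pics/side_b.png

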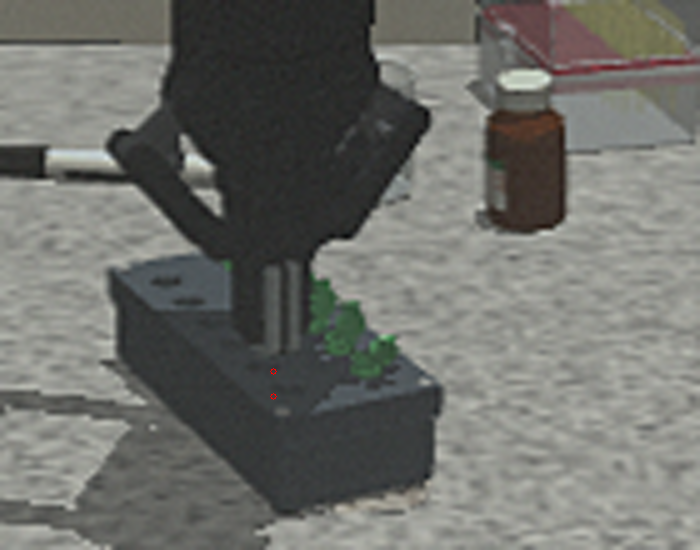

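play_rows --pt "0 0.2 0" --pt "0 0.2 0" --pt "0 0.2 0" --pt "0 0 0" --yaw '[0, 0, 0, 0]' --grip '[1, 1, 1, 1]'

```text
time: 6.25
tool_pos: [0.4909, -0.0568, 0.0452]
tool_rot: [-0.599, 0.599, -0.376, 0.375]
contact_force: [-0.5, 0.2, -0.8]
gripper_width: 0.002
```

play_rows --pt "0 0.1 0" --pt "0 0.1 0" --pt "0 0 0" --yaw '[0, 0, 0]' --grip '[1, 1, 1]'

```text
time: 6.55
tool_pos: [0.4912, -0.0569, 0.0436]
tool_rot: [-0.599, 0.599, -0.375, 0.375]
contact_force: [-0.2, -0.5, 0.2]
gripper_width: -0.003
```

play_rows --pt "0 0.1 0" --pt "0 0.1 0" --pt "0 0 0" --yaw '[0, 0, 0]' --grip '[1, 1, 1]'

```text
time: 6.85
tool_pos: [0.4912, -0.0568, 0.0415]
tool_rot: [-0.599, 0.599, -0.375, 0.375]
contact_force: [-0.2, -0.9, 0.3]
gripper_width: -0.003
```

play_rows --pt "0 0.1 0" --pt "0 0.1 0" --pt "0 0 0" --yaw '[0, 0, 0]' --grip '[1, 1, 1]'

```text
time: 7.15
tool_pos: [0.4912, -0.0568, 0.0395]
tool_rot: [-0.599, 0.599, -0.375, 0.375]
contact_force: [0.5, -0.3, 0.3]
gripper_width: -0.002
```

play_rows --pt "0 0.1 0" --pt "0 0 0" --yaw '[0, 0]' --grip '[1, 1]'

```text
time: 7.35
tool_pos: [0.4912, -0.0569, 0.0386]
tool_rot: [-0.599, 0.599, -0.375, 0.375]
contact_force: [0.1, -1.3, 0.9]
gripper_width: -0.003
```

play_rows --pt "0 0.1 0" --pt "0 0 0" --yaw '[0, 0]' --grip '[1, 1]'

```text
time: 7.55
tool_pos: [0.4912, -0.0569, 0.0376]
tool_rot: [-0.599, 0.599, -0.375, 0.375]
contact_force: [-0.1, -0.0, -0.0]
gripper_width: 0.0
```

```bash
python3 snap.py c
```

```text
blk [-26.3 -60.4  37.6] [-0.    -0.001 -0.002 -0.001  0.003  0.001] [-0.1 -0.  -0. ] 7.55
```

View pics/side_c.png

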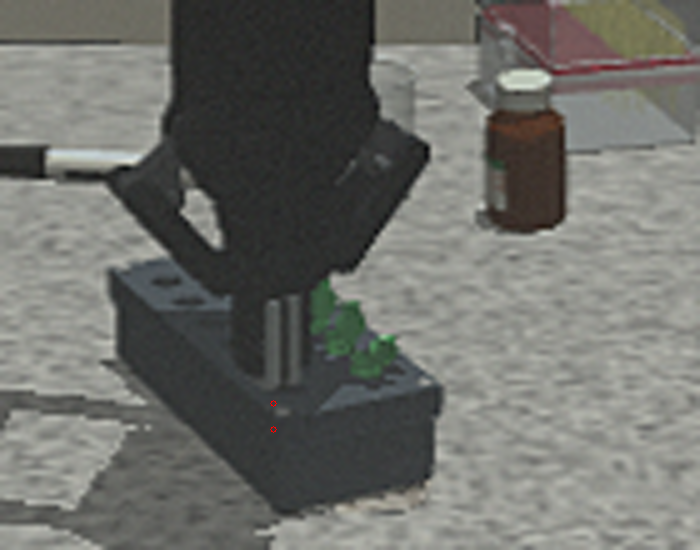

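play_rows --pt "0 0.1 0" --pt "0 0 0" --yaw '[0, 0]' --grip '[1, 1]'

```text
time: 7.8
tool_pos: [0.4912, -0.0569, 0.0366]
tool_rot: [-0.599, 0.599, -0.375, 0.375]
contact_force: [0.3, 0.2, 0.2]
gripper_width: 0.005
```

play_rows --pt "0 0.1 0" --pt "0 0 0" --yaw '[0, 0]' --grip '[1, 1]'

```text
time: 8.0
tool_pos: [0.4912, -0.0569, 0.0356]
tool_rot: [-0.599, 0.599, -0.375, 0.375]
contact_force: [-0.2, -0.3, 0.1]
gripper_width: 0.0
```

play_rows --pt "0 0.1 0" --pt "0 0 0" --yaw '[0, 0]' --grip '[1, 1]'

```text
time: 8.2
tool_pos: [0.4912, -0.0568, 0.0346]
tool_rot: [-0.599, 0.599, -0.375, 0.375]
contact_force: [-0.4, -0.1, 0.0]
gripper_width: -0.001
```

play_rows --pt "0 0.1 0" --pt "0 0 0" --yaw '[0, 0]' --grip '[1, 1]'

```text
time: 8.4
tool_pos: [0.4911, -0.0568, 0.0335]
tool_rot: [-0.599, 0.599, -0.375, 0.375]
contact_force: [-0.4, 0.4, 0.6]
gripper_width: -0.001
```

play_rows --pt "0 0.1 0" --pt "0 0 0" --yaw '[0, 0]' --grip '[1, 1]'

```text
time: 8.6
tool_pos: [0.4912, -0.0568, 0.0325]
tool_rot: [-0.599, 0.599, -0.375, 0.375]
contact_force: [-0.5, -0.4, 0.3]
gripper_width: 0.0
```

```bash
python3 snap.py d
```

```text
blk [-26.3 -60.4  32.5] [-0.    -0.    -0.001  0.001  0.002  0.001] [-0.5 -0.4  0.3] 8.6
```

View pics/side_d.png

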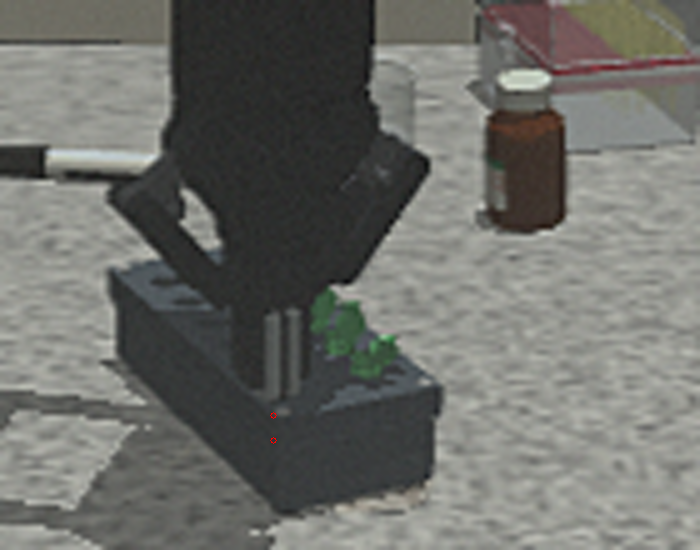

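Run:
```python
from h import *
from plant import cams
f=cams.grab_frame("side")
im=np.ascontiguousarray(f["image"][:,:,::-1])[235:285,275:325]
im=cv2.convertScaleAbs(cv2.resize(im,None,fx=12,fy=12,interpolation=cv2.INTER_CUBIC),alpha=2.2)
cv2.imwrite("pics/dz.png",im)
for z in(.03,.04,.045,.05,.055):
    print(z,((proj(f,[.4912,-.0568,z])-[275,235])*12).round(0))
```

```text
0.03 [237. 471.]
0.04 [237. 415.]
0.045 [237. 387.]
0.05 [237. 359.]
0.055 [237. 331.]
```

View pics/dz.png

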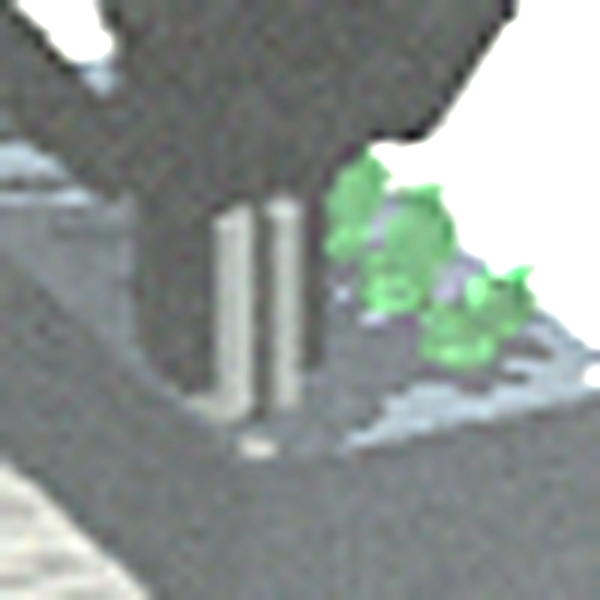

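play_rows --pt "0 0.1 0" --pt "0 0 0" --yaw '[0, 0]' --grip '[1, 1]'

```text
time: 8.9
tool_pos: [0.4914, -0.0569, 0.0324]
tool_rot: [-0.599, 0.599, -0.375, 0.375]
contact_force: [-2.5, 1.7, 4.3]
gripper_width: 0.0
```

play_rows --pt "0 0.1 0" --pt "0 0 0" --yaw '[0, 0]' --grip '[1, 1]'

```text
time: 9.1
tool_pos: [0.4915, -0.0569, 0.0324]
tool_rot: [-0.599, 0.599, -0.376, 0.375]
contact_force: [-4.8, 1.1, 11.5]
gripper_width: -0.002
```

play_rows --pt "0 0.1 0" --pt "0 0 0" --yaw '[0, 0]' --grip '[1, 1]'

```text
time: 9.3
tool_pos: [0.4915, -0.0569, 0.0323]
tool_rot: [-0.599, 0.6, -0.376, 0.375]
contact_force: [-9.6, 2.8, 17.9]
gripper_width: 0.002
```

play_rows --pt "0 -0.5 0" --pt "0 -2 0" --pt "0 -2.5 0" --pt "2 0 2" --pt "2 0 2.1" --pt "0 1.5 0" --pt "0 1 0" --pt "0 0.4 0" --pt "0 0 0" --yaw '[0, 0, 0, 0, 0, 0, 0, 0, 0]' --grip '[1, 1, 1, 1, 1, 1, 1, 1, 1]'

```text
time: 10.2
tool_pos: [0.5436, -0.0743, 0.0487]
tool_rot: [-0.599, 0.6, -0.377, 0.374]
contact_force: [0.1, 0.3, 0.6]
gripper_width: 0.001
```

```bash
python3 snap.py e
```

```text
blk [ 13.2 -99.   48.7] [-0.    -0.016 -0.021 -0.001  0.003  0.   ] [0.1 0.3 0.6] 10.2
```

View pics/side_e.png

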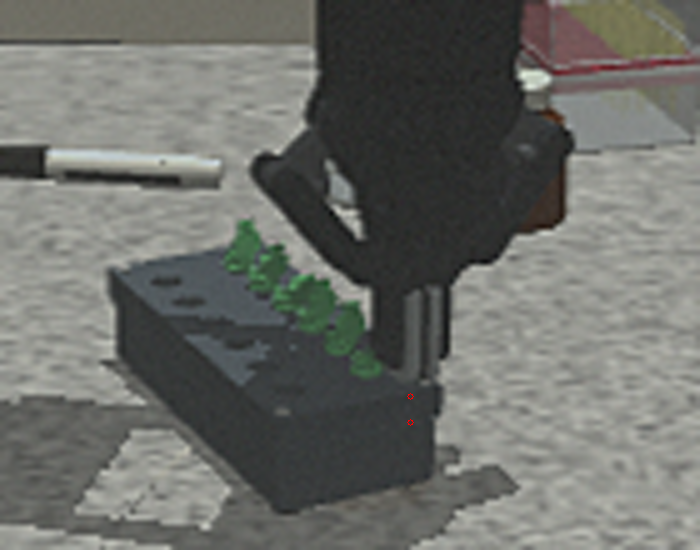

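play_rows --pt "0 0.3 0.1" --pt "-0.5 0 0" --pt "-1 0 0" --pt "-1 0 0" --pt "-1 0 0" --pt "0 0 0" --yaw '[0, 0, 0, 0, 0, 0]' --grip '[1, 1, 1, 1, 1, 1]'

```text
time: 10.85
tool_pos: [0.5304, -0.0415, 0.0476]
tool_rot: [0.6, -0.6, 0.375, -0.375]
contact_force: [-0.0, 0.2, -0.2]
gripper_width: 0.0
```

```bash
python3 snap.py f
```

```text
blk [ 15.6 -63.7  47.6] [-0.016  0.013 -0.016 -0.012 -0.008 -0.011] [-0.   0.2 -0.2] 10.85
```

View pics/side_f.png

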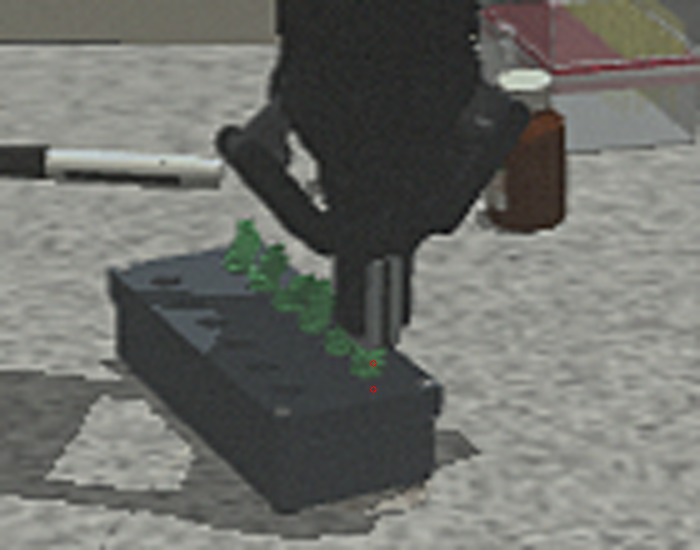

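play_rows --pt "-0.5 0.2 0" --pt "-1 0 0" --pt "-1 0 0" --pt "-1 0 0" --pt "-1 0 0" --pt "-1 0 0" --pt "0 0 0" --yaw '[0, 0, 0, 0, 0, 0, 0]' --grip '[1, 1, 1, 1, 1, 1, 1]'

```text
time: 11.6
tool_pos: [0.5065, 0.0078, 0.0456]
tool_rot: [0.6, -0.599, 0.375, -0.375]
contact_force: [-0.7, -0.2, -0.5]
gripper_width: 0.002
```

```bash
python3 snap.py g
```

```text
blk [15.7 -8.9 45.6] [-0.019  0.011 -0.013 -0.009 -0.005 -0.016] [-0.7 -0.2 -0.5] 11.6
```

View pics/side_g.png

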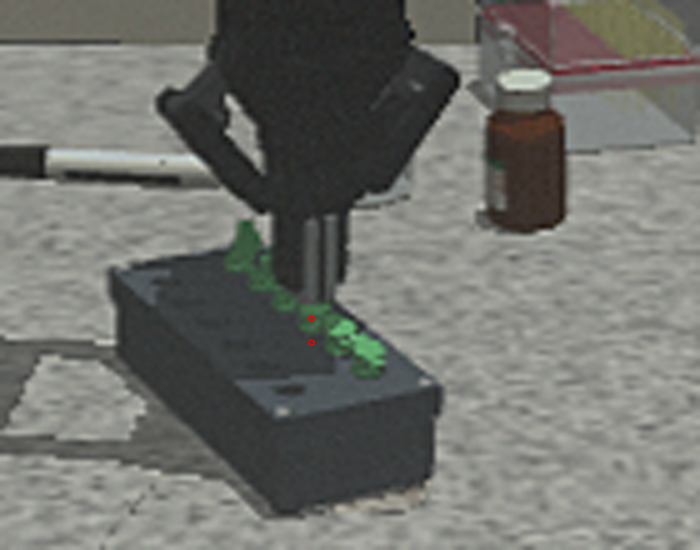

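Lids 1 and 2 are folded over (bright discs at about (350,345)), so I'm carrying on along the row.

play_rows --pt "-1 0 0" --pt "-1 0 0" --pt "-1 0 0" --pt "-1 0 0" --pt "-1 0 0" --pt "-1 0 0" --pt "-1 0 0" --pt "-1 0 0" --pt "-1 0 0" --pt "-0.5 0 0" --pt "0 0 0" --yaw '[0, 0, 0, 0, 0, 0, 0, 0, 0, 0, 0]' --grip '[1, 1, 1, 1, 1, 1, 1, 1, 1, 1, 1]'

```text
time: 12.75
tool_pos: [0.4654, 0.0926, 0.0456]
tool_rot: [-0.599, 0.599, -0.375, 0.375]
contact_force: [0.5, 0.5, 0.9]
gripper_width: -0.003
```

```bash
python3 snap.py i
python3 - <<'E'
import snap
snap.snap("i",(250,200,370,300),6,"top")
E
```

```text
blk [15.6 85.3 45.6] [-0.015  0.005 -0.009 -0.005 -0.004 -0.009] [0.5 0.5 0.9] 12.75
blk [15.7 84.8 45.7] [-0.011  0.005 -0.005 -0.002 -0.    -0.001] [-0.8 -0.7  0.4] 12.8
```

View pics/side_i.png

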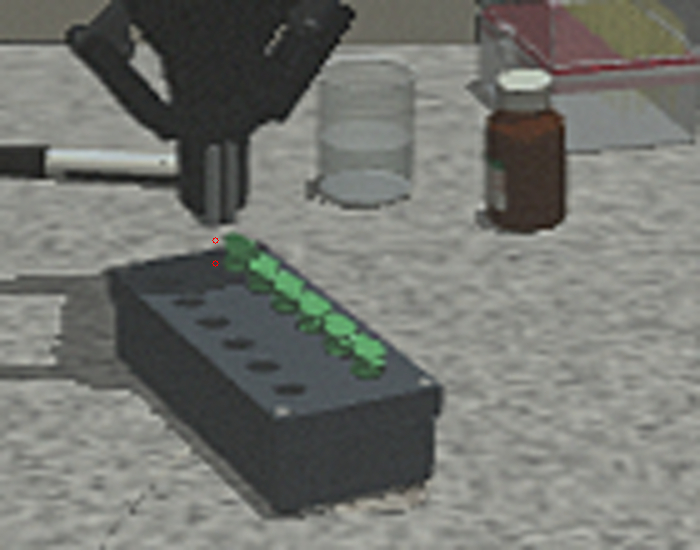

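View pics/top_i.png

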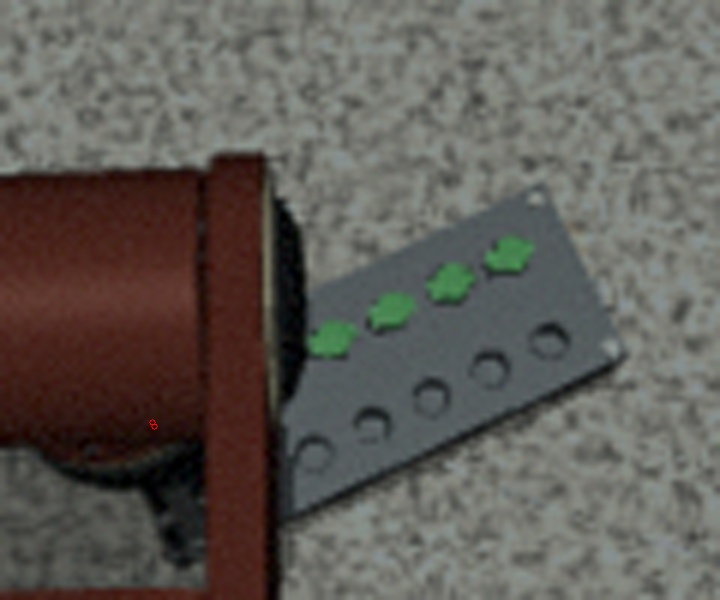

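play_rows --pt "0 -0.8 0" --pt "1.3 0 0" --pt "1.2 0 0" --pt "0 0.6 0" --pt "0 0.3 0" --pt "0 0.2 0" --pt "0 0.2 0" --pt "0 0.1 0" --pt "0 0 0" --yaw '[0, 0, 0, 0, 0, 0, 0, 0, 0]' --grip '[1, 1, 1, 1, 1, 1, 1, 1, 1]'

```text
time: 13.75
tool_pos: [0.4763, 0.0695, 0.0408]
tool_rot: [-0.599, 0.6, -0.376, 0.375]
contact_force: [-6.1, -1.1, 9.6]
gripper_width: -0.0
```

```bash
python3 snap.py j
```

```text
blk [15.4 59.7 40.8] [ 0.002 -0.     0.001 -0.002 -0.001 -0.001] [-6.1 -1.1  9.6] 13.75
```

View pics/side_j.png

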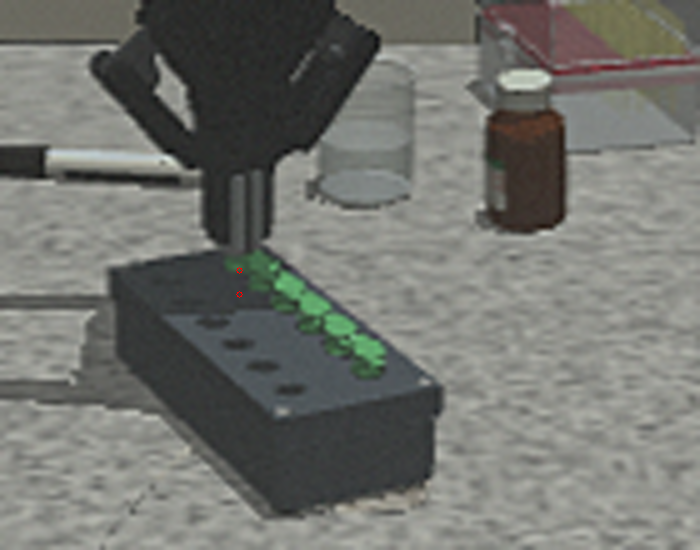

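play_rows --pt "0 -1 0" --pt "1.2 0 0" --pt "1.2 0 0" --pt "0 0.5 0" --pt "0 0.2 0" --pt "0 0.2 0" --pt "0 0.1 0" --pt "0 0 0" --yaw '[0, 0, 0, 0, 0, 0, 0, 0]' --grip '[1, 1, 1, 1, 1, 1, 1, 1]'

```text
time: 14.6
tool_pos: [0.487, 0.0476, 0.0409]
tool_rot: [-0.599, 0.6, -0.376, 0.375]
contact_force: [-6.3, -1.7, 11.3]
gripper_width: -0.001
```

play_rows --pt "0 -1 0" --pt "1.2 0 0" --pt "1.2 0 0" --pt "0 0.5 0" --pt "0 0.2 0" --pt "0 0.2 0" --pt "0 0.1 0" --pt "0 0 0" --yaw '[0, 0, 0, 0, 0, 0, 0, 0]' --grip '[1, 1, 1, 1, 1, 1, 1, 1]'

```text
time: 15.4
tool_pos: [0.4974, 0.026, 0.0409]
tool_rot: [-0.599, 0.6, -0.376, 0.375]
contact_force: [-6.0, -0.5, 12.0]
gripper_width: -0.001
```

play_rows --pt "0 -1 0" --pt "1.2 0 0" --pt "1.2 0 0" --pt "0 0.5 0" --pt "0 0.2 0" --pt "0 0.2 0" --pt "0 0.1 0" --pt "0 0 0" --yaw '[0, 0, 0, 0, 0, 0, 0, 0]' --grip '[1, 1, 1, 1, 1, 1, 1, 1]'

```text
time: 16.2
tool_pos: [0.5078, 0.0044, 0.0408]
tool_rot: [-0.599, 0.6, -0.376, 0.375]
contact_force: [-4.9, -0.9, 10.6]
gripper_width: -0.001
```

```bash
python3 snap.py k
```

```text
blk [ 15.4 -12.5  40.8] [ 0.    -0.002  0.    -0.002 -0.003  0.   ] [-4.9 -0.9 10.6] 16.2
```

View pics/side_k.png

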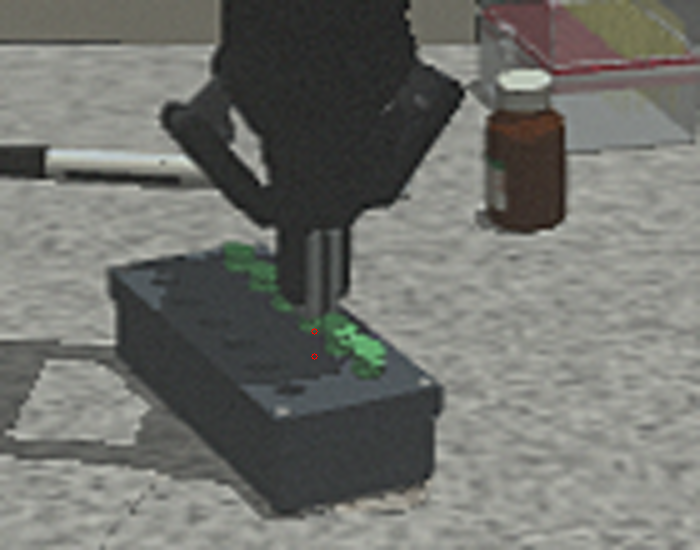

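Every press so far has stopped at the shut height (TCP z ≈ 40.8 mm) with about 11 N, and the block hasn't moved. Lids 2 and 1 are next, then I'll lift away.

play_rows --pt "0 -1 0" --pt "1.2 0 0" --pt "1.2 0 0" --pt "0 0.5 0" --pt "0 0.2 0" --pt "0 0.2 0" --pt "0 0.1 0" --pt "0 0 0" --yaw '[0, 0, 0, 0, 0, 0, 0, 0]' --grip '[1, 1, 1, 1, 1, 1, 1, 1]'

```text
time: 17.05
tool_pos: [0.5183, -0.0172, 0.0409]
tool_rot: [-0.599, 0.6, -0.376, 0.375]
contact_force: [-4.7, -1.6, 11.1]
gripper_width: -0.001
```

play_rows --pt "0 -1 0" --pt "1.2 0 0" --pt "1.2 0 0" --pt "0 0.5 0" --pt "0 0.2 0" --pt "0 0.2 0" --pt "0 0.1 0" --pt "0 0 0" --yaw '[0, 0, 0, 0, 0, 0, 0, 0]' --grip '[1, 1, 1, 1, 1, 1, 1, 1]'

```text
time: 17.85
tool_pos: [0.5288, -0.0388, 0.0409]
tool_rot: [-0.599, 0.6, -0.376, 0.375]
contact_force: [-5.2, -0.7, 9.9]
gripper_width: -0.0
```

play_rows --pt "0 -1 0" --pt "0 -3 0" --pt "0 -4 0" --pt "4 -4 0" --pt "4 -2 0" --pt "4 0 0" --pt "4 0 0" --pt "4 0 0" --pt "4 0 0" --pt "0 0 0" --pt "0 0 0" --yaw '[0, 0, 0, 0, 0, 0, 0, 0, 0, 0, 0]' --grip '[1, 1, 1, 1, 1, 1, 1, 1, 1, 1, 1]'

```text
time: 18.95
tool_pos: [0.6315, -0.2504, 0.1742]
tool_rot: [0.599, -0.599, 0.376, -0.375]
contact_force: [0.1, 0.5, -0.3]
gripper_width: 0.002
```

Run:
```python
import snap
snap.snap("m",(255,230,335,295),9,"side");snap.snap("m",(262,212,362,302),8,"top")
from plant import cams
import cv2
for n in("side","top"): cv2.imwrite(f"pics/{n}_full.png",cams.grab_frame(n)["image"][:,:,::-1])
```

```text
blk [  15.6 -295.8  174.2] [ 0.027 -0.033  0.028  0.003  0.003 -0.001] [ 0.1  0.5 -0.3] 18.95
```

View pics/side_m.png

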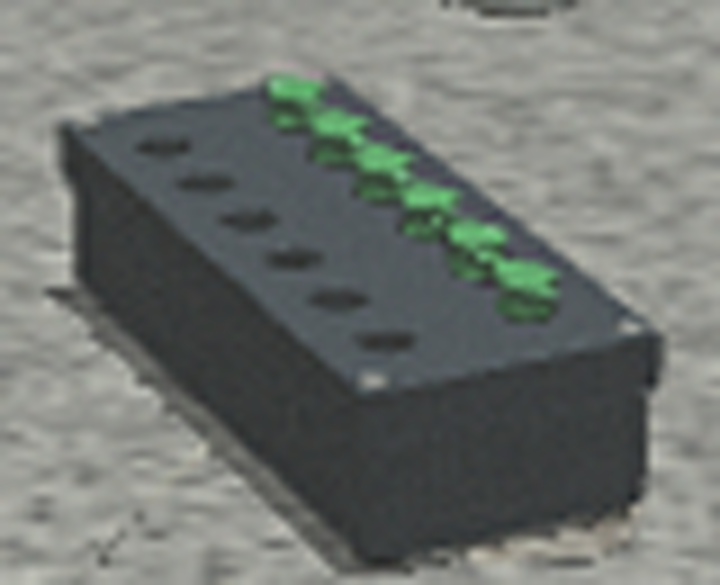

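View pics/top_m.png

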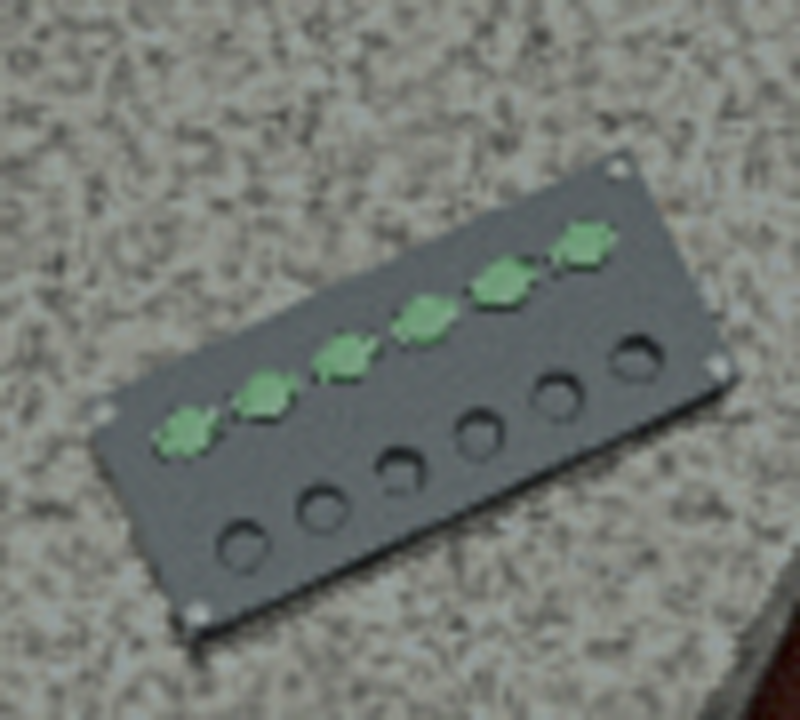

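View pics/side_full.png

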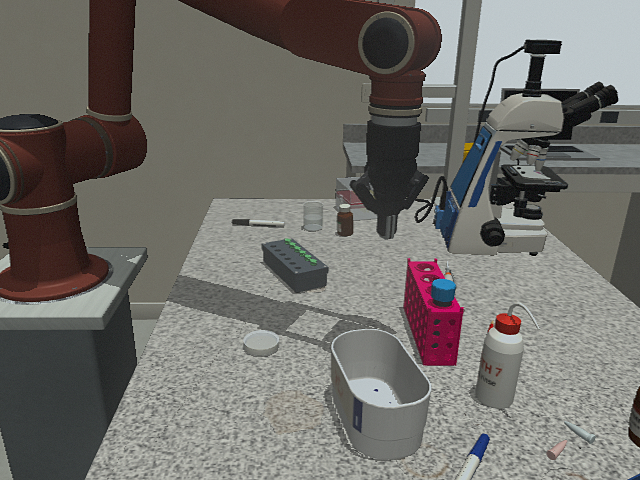

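Run:
```python
from h import *
from plant import cams,readout,workorder
for n in("top","side"):
    f=cams.grab_frame(n);im=f["image"].astype(int)
    m=((im[...,1]-im[...,0]>25)&(im[...,1]-im[...,2]>12)).astype(np.uint8)
    m[:, :250]=0;m[:,370:]=0;m[:220]=0;m[310:]=0
    k,l,st,c=cv2.connectedComponentsWithStats(m)
    g=[(c[i].round(1).tolist(),int(st[i,4]),im[l==i].mean(0).round(0).tolist()) for i in range(1,k) if st[i,4]>4]; print(n,*g,sep="\n ")
    print([proj(f,mouth(i)+[0,0,.0026]).round(1).tolist() for i in range(1,7)])
    a=cv2.imread(f"pics/{n}0.png").astype(int)[:,:,::-1]
    d=(np.abs(a-im).sum(2)>60)
    ys,xs=np.nonzero(d);
    # bystander windows
    for nm,w in (dict(beaker=(180,225,210,258),amber=(198,192,224,220),dish=(418,270,450,302),marker=(175,270,197,335)) if n=="top" else dict(beaker=(300,200,326,233),amber=(334,203,356,238),dish=(240,328,284,358),marker=(230,216,288,230))).items():
        print(nm,d[w[1]:w[3],w[0]:w[2]].mean().round(3))
print(readout.state()['time'],readout.state()['contact_force'])
```

```text
top
 ([334.3, 242.1], 32, [108.0, 147.0, 116.0])
 ([324.4, 246.8], 36, [107.0, 146.0, 116.0])
 ([314.8, 251.4], 37, [106.0, 145.0, 115.0])
 ([304.6, 256.4], 37, [103.0, 141.0, 112.0])
 ([294.8, 260.7], 32, [106.0, 146.0, 115.0])
 ([284.8, 265.6], 36, [106.0, 144.0, 115.0])
[[334.8, 242.0], [325.0, 246.7], [315.1, 251.4], [305.3, 256.1], [295.4, 260.8], [285.5, 265.5]]
beaker 0.361
amber 0.438
dish 0.939
marker 0.469
side
 ([300.1, 250.5], 147, [90.0, 146.0, 99.0])
 ([312.3, 263.9], 7, [65.0, 98.0, 70.0])
[[313.6, 259.3], [308.0, 254.9], [302.7, 250.6], [297.5, 246.5], [292.5, 242.5], [287.7, 238.6]]
beaker 0.001
amber 0.013
dish 0.095
marker 0.014
19.25 [ 0.17511309 -0.26375052  0.10906422]
```

```bash
python3 -c "
from plant import workorder;print(workorder.job_done())"
```

```text
the job is handed in; nothing more can be done
None
```

I folded all six lids over in one sweep from the hinge side, pressed each one down singly from lid 6 to lid 1, drew the arm clear and handed the job in just after 19.25 s. I had no direct reading of the hinge angles, so "clicked shut" is inferred from the checks below.

**What the last checks showed**
- **Lids:** every press stopped at the same height, TCP z 40.8–40.9 mm under about 10–12 N. A probe on the block's top predicted 41.0 mm for a shut lid. In the final top view all six lids were evenly lit and within about 1 px of their expected shut positions.
- **Block:** the final views show it standing flat where it started.
- **Bystanders:** the side view showed no visible movement. The dish area changed slightly there, which I put down to the arm's shadow.
- **Arm:** the wrist force read about zero after I withdrew.

**What disagreed**
- **Fingertip position:** the shut fingertips were about 12.6 mm behind the reported TCP, not 11 mm ahead as stated. I found this by gently touching the block's top (about 18 N down, 20 N in all) and worked from the measured value.
- **Camera mismatch:** the two cameras differed by about 5 mm on the block's y position. I went with the top view, and the presses agreed with it.
- **Top-view bystander check:** comparing top-view pictures told me nothing about the bystanders, because between 36% and 94% of the pixels around each had changed. I think this was the picture's brightness shifting, and I relied on the side view.

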